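Hold back the donation box's sticky night latch with its key

ROBOT

A 7-joint arm with a two-finger parallel gripper is mounted at the origin on the work surface. World frame = base frame: x ahead of the robot, y to its left, z up, the work surface at z = 0. Lengths are in m, angles in rad, forces in N, time in s.
With the tool pointing down it reaches from about 0.425 to 0.925 m from the base axis. Payload 6.8 kg.
Tool frame: the origin (TCP) lies at the very end of the fingers, on their centre line; the grasp point (between the pads) lies 19 mm behind it (bot.grip_depth is the distance from the TCP to the grasp point, in m); z points along the fingers, y is the direction in which the jaws open and shut (so a half turn about z gives the same grasp; the last joint's range is limited). The gripper opens to 85 mm and grips with 20 to 120 N. Pads are 22 mm wide; open, the fingers measure 114 mm over their backs; the gripper's body (76 mm by 85 mm) begins 54 mm behind the grasp point. The pads swing forward as they close: fully open they stand 13 mm farther back than shut.
Start: joints at [1.031, 0.477, 0.022, 1.555, -0.011, 1.109, -0.083], TCP at [0.283, -0.613, 0.231] pointing down, gripper open.
Joint ranges: [-2.96, 2.96], [-0.34, 2.1], [-1.41, 1.46], [0.24, 2.44], [-1.37, 4.51], [0.17, 1.92], [-2.96, 2.96]. Speed limits (rad/s): [2.39, 2.39, 3.14, 3.14, 3.14, 3.14, 3.14].

INTERFACE

Orientations are given as a unit quaternion [w, x, y, z].
In Python, from station import bot gives the robot as it stands.
- The arm moves only by the tool step_arm, never from a script. Its argument "increments" is a list of rows, each a list of 7 numbers: the shift along the world's x, y, z in m, then the turn, a rotation vector about the world's x, y, z in degrees, then the gripper command: -1 is fully open, 1 is shut, values between are in proportion. In form: [[dx, dy, dz, rx, ry, rz, fingers], ...]. A call has 1 to 10 rows; each row is the pose to reach, as a shift and turn from the pose commanded when the call began; what a row does not reach only later rows make up. A row lasts 1/12 s, in which the tool goes at most 41.7 mm and 7.16 degrees, less where a joint would pass 70% of its speed; a pose out of reach is approached as far as the arm can. A call with a gripper value outside its range is refused whole. The fingers move at their own pace and stop on an object; "force" is the grip in N (left out, the last holds). Time passes only in rows, so rows that repeat a pose let the fingers close. It gives the time, the measured TCP pose, the force and the opening at its end, in the units of the state.
- bot.get_obs(): the state, without advancing time (a new reading comes with each control period).
- bot.read_camera(name): name is "scene" or "side" or "wrist"; returns a dict with "color" (400x640x3 uint8, red, green, blue), "intrinsics" (3x3 intrinsics, pixels), "extrinsics" (4x4, takes a point from camera to world coordinates). Camera axes: x right, y up, looking along -z (the intrinsics and any distortion apply to the point x, -y, -z); pixel columns grow to the right and rows downward; lengths in m; the calibration is good to about 2 mm. A picture is of the moment at which its call begins. There is no depth.
- bot.hand_in(): hands the job in, once; it reports no verdict.
Trained networks look in the newest picture that a camera, given by its name, has taken for a name from the list of things; names that differ only in an ending like _2 or _b are one class to them, and where a whole thing is asked for, a point or a joint stands for the part that bears it (a point fixed in the world has none). Each returns a list of dicts, best first, with "conf" (0 to 1); they miss things now and then, are a little off and sometimes report something else, mostly with a low value. They report only what shows in the picture. A call takes as long as a camera call. They do not tell look-alikes from the thing itself.
- bot.recognise(thing, camera): "location" ([column, row] as shares, 0 to 1, of the picture: columns of its width, rows of its height, amid what is visible of it).
- bot.place_of(thing, camera): "location" ([column, row] as shares, 0 to 1, of the picture: columns of its width, rows of its height: a listed point, or the origin of a listed thing).
The state is a dict: "t": time; "q": joint angles; "joint_vel": joint speeds; "joint_torque": joint torques, N m; "eef_pos": TCP position; "tool_rot": TCP orientation; "contact_force": force on the tool from outside, world axes, zero at the start; "torque": the same for the moment, N m; "gripper_width": opening from 0.0 (shut) to 1.0 (fully open).
Only numpy, scipy, OpenCV 4.12 (cv2) and the standard library are available. Lean on these libraries where they do the work, as an engineer would, in place of code of your own. Each camera call takes 0.05 s, during which the arm holds its last target.

TASK

Take the key with the flat square head out of the wooden key stand and push it straight down into the lock on top of the steel donation box until its collar sits on the lock; its pins are sticky, so don't force it but wiggle it to and fro along the slot until it is fully home. Then turn it a quarter turn clockwise, seen from above, and keep hold of it there against the latch spring so that I can lift the lid: finish while still gripping the key, fully in and turned, and leave everything else where it stands.

Things in the scene. Friction and masses are not known exactly. Their poses are not given: they have to be found in the camera images.
- key_bow (a point): The key to use, standing blade down in the stand: steel with a FLAT rectangular black plastic head, 28 mm wide (y), 10 mm thick (x), 34 mm tall (z up), about 45 g. The point is the middle of the head, 29 mm above the underside of its collar; pinch it there across the 10 mm. Below the head come 9 mm of thin neck, then the collar. Turned half a turn about z it is alike and fits as well.
- key_collar (a point): Same key, same axes: centre of the underside of its collar, a steel disc 18 mm in diameter and 3 mm thick. It lies on the stand's top at first, and on the lock's face when the key is fully home.
- key_tip (a point): Same key, same axes: the tip, 26 mm below the collar's underside. From the collar down: 10 mm of round neck 4.2 mm thick, then the flat blade 14 mm wide (y) and 4 mm thick (x), full width for 9 mm, then a 45 degree V point 7 mm long and 2.8 mm thick (x).
- other_key_bow (a point): The other key in the stand, the same but for its head, a ROUND black knob 25 mm in diameter (seen from above) and 32 mm tall: leave it in its slot. The point is the middle of its head. The two keys may have changed places.
- key_stand: Wooden block, 70 mm (x) by 160 mm (y) by 36 mm tall, fixed; origin at the centre of its underside. Two slots in its top, 36 mm either side of the centre along y, each 6.5 mm (x) by 16.5 mm (y) and 30 mm deep, hold the keys; a key lifts straight up and out (26 mm of it is inside).
- donation_box: Steel box, 200 mm (x) by 240 mm (y) by 120 mm tall, fixed; origin at the centre of its underside. The lock, a dark case 64 by 80 mm and 32 mm tall, stands on its top near the -x edge, its keyway 55 mm from the centre towards -x; on it an 8 mm thick bright plate, 38 mm square, with the keyway's slot. A keeper for the bolt, 26 mm tall, stands behind it on the lid.
- lock_face (a point): Middle of the keyway's mouth in the plate's top face, 160 mm above the trolley top; z up, out of the keyway; axes of the box. Slot 16 mm (x) by 5.6 mm (y), long edges bevelled to 10.6 mm on top: the key's width (its y) goes along this x. The plate does not turn, so the key turns only with its collar on the plate or under 2 mm above it, and cannot be drawn out while turned.
- lock_pins (a point): Point on the keyway's axis 15 mm below the face, between two sticky pins which reach in from the slot's two ends. The blade catches on them when the collar is some 9 and 4 mm above the face. Pushed straight down the key jams there, even at 40 N; pressed with 5 to 20 N and shifted 1 to 2 mm to and fro along the slot (the lock's x) meanwhile, 1 to 2 mm deeper each time, it works on down.
- lock_plug (a joint): Turn of the lock's inner plug, rad: 0 at the start with the keyway along the lock's x, growing clockwise seen from above, to its stop at 1.5. A spring turns it back at once when let go (0.015 N m at the start, 0.09 N m at the stop). The key has about 0.1 rad of play in it, so turn the key about 1.6.
- latch_bolt (a joint): How far the brass latch bolt, between the lock case and the keeper on the lid, is drawn back, m: 0 at the start, 0.012 with the key fully turned. It follows the plug.
- lota_mid (a point): Bystander: steel lota (small round water pot), 94 mm wide, 95 mm tall, loose. The point is on its axis, 45 mm above its foot.
- diya_tray_mid (a point): Bystander: round dark silicone tray, 204 mm in diameter, six clay diyas seated on it in a circle, 27 mm tall in all, loose. The point is on its axis, 15 mm above the trolley top.
- plaque_mid (a point): Bystander: upright wooden plaque with a carved relief, 130 mm wide (y), 50 mm deep at its foot (x), 195 mm tall, loose. The point is 80 mm above its foot.
There are look-alikes about, which are no part of the job. There is more than one size of the key_stand; the job needs the smallest.

How it is judged:
By the outcome, as a careful person would: the job done as asked, in the order asked, and still so for the second after the job is handed in, while the arm keeps its last pose, push and grip.
It also fails if it takes over 54 s, if anything falls off the work surface, if the arm or the gripper's body presses on something with over 40 N, if the wrist force passes 120 N, or if a joint passes its speed limit or range.

## Working session

There is one attempt and no reset: what is moved stays moved. The work goes in short steps, Python scripts to look and compute and a tool call to move; the robot and the scene stay as the last step left them, time stands still between calls to the robot, and variables do not carry over. Pictures are saved under pics/ and viewed, and the job is handed in when it is done.

Besides the shell and the picture viewer there is one more tool, called after ">>>" by a JSON object that holds its "name" and its "arguments". step_arm: Moves the arm, as the interface text tells. Its arguments: {"type":"object","properties":{"increments":{"type":"array","items":{"type":"array","items":{"type":"number"}}},"force":{"type":"number"}},"required":["increments"]}

```bash
ls; mkdir -p pics; python3 - <<'E'
from station import bot
import cv2
o=bot.get_obs(); print({k:(v if not hasattr(v,'round') else v) for k,v in o.items()})
for c in ["scene","side","wrist"]:
    r=bot.read_camera(c); cv2.imwrite(f"pics/{c}0.png",r["color"][:,:,::-1]); print(c,r["intrinsics"],r["extrinsics"])
    for th in ["key_bow","other_key_bow","key_stand","donation_box","lock_face"]:
        print(th,[(round(d["conf"],2),round(d["location"][0]*640),round(d["location"][1]*400)) for d in bot.place_of(th,c)])
print(bot.get_obs()["t"])
E
```

```text
pics
{'t': 0.0, 'q': array([ 1.03089685,  0.47779567,  0.02234675,  1.55646582, -0.0115105 ,
        1.10927347, -0.08314771]), 'joint_vel': array([-0.00014559,  0.00064962, -0.00119928,  0.00113182, -0.00014417,
        0.00026244,  0.0002987 ]), 'joint_torque': array([-1.09996501e-03, -5.96448040e+01,  1.60743713e+00, -2.81195194e+01,
        1.23511639e-02,  9.44337604e-03,  2.14606445e-05]), 'eef_pos': array([ 0.28222893, -0.61251389,  0.23032274]), 'tool_rot': array([-8.69976447e-04,  9.76787621e-01,  2.14208124e-01, -2.56686146e-04]), 'contact_force': array([-0.13791153,  0.43228744,  1.00024428]), 'torque': array([0.00665347, 0.01545739, 0.00536035]), 'gripper_width': 0.9997683061139149}
scene [[499.18387745   0.         313.83551989]
 [  0.         499.18387745 200.03913183]
 [  0.           0.           1.        ]] [[ 0.33249869 -0.62697733  0.70451689  1.5969283 ]
 [ 0.94287054  0.20438046 -0.26310413 -0.38906746]
 [ 0.02097084  0.75174999  0.65911469  1.07702598]
 [ 0.          0.          0.          1.        ]]
key_bow [(0.43, 250, 222)]
other_key_bow [(0.65, 368, 210)
[... 432 characters left out ...]
[ 0.          0.          0.          1.        ]]
key_bow [(0.72, 325, 246), (0.37, 321, 268)]
other_key_bow [(0.4, 330, 248)]
key_stand [(0.84, 396, 281), (0.8, 250, 293), (0.72, 292, 159), (0.57, 321, 268), (0.46, 319, 277)]
donation_box [(0.57, 311, 187)]
lock_face [(0.92, 290, 155)]
wrist [[301.35345434   0.         315.84117781]
 [  0.         301.35345434 204.07750905]
 [  0.           0.           1.        ]] [[ 0.41906445  0.86664624  0.27075686  0.35174703]
 [-0.90795486  0.40056241  0.12315732 -0.58067389]
 [-0.00172119 -0.29744586  0.95473713  0.37410863]
 [ 0.          0.          0.          1.        ]]
key_bow []
other_key_bow []
key_stand []
donation_box []
lock_face []
0.9
```

View pics/scene0.png

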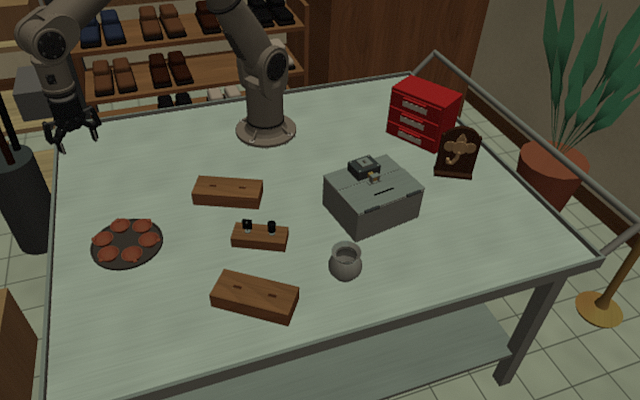

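View pics/side0.png

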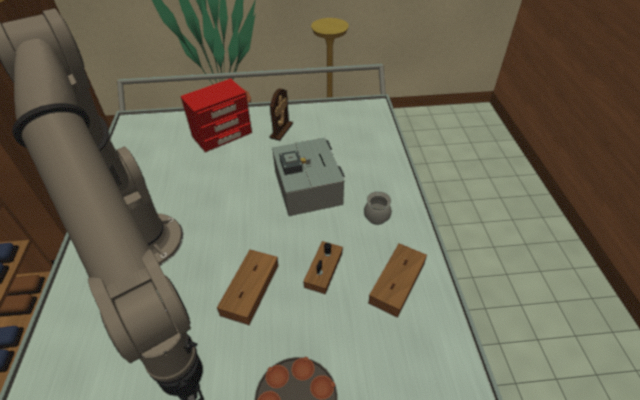

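View pics/wrist0.png

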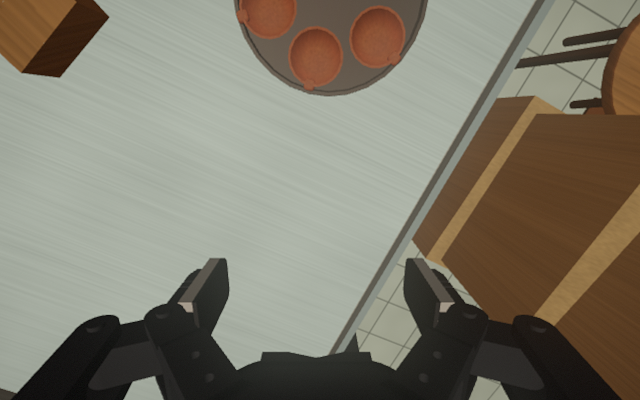

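```bash
python3 - <<'E'
import cv2,numpy as np
a=cv2.imread("pics/scene0.png")[205:255,220:300]; b=cv2.imread("pics/side0.png")[230:300,290:360]
c=cv2.imread("pics/scene0.png")[145:225,310:430]; d=cv2.imread("pics/side0.png")[130:215,265:350]
R=lambda i:cv2.resize(i,(390,290),interpolation=cv2.INTER_CUBIC)
cv2.imwrite("pics/z0.png",np.vstack([np.hstack([R(a),R(b)]),np.hstack([R(c),R(d)])]))
E
```

```text
(no output)
```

View pics/z0.png

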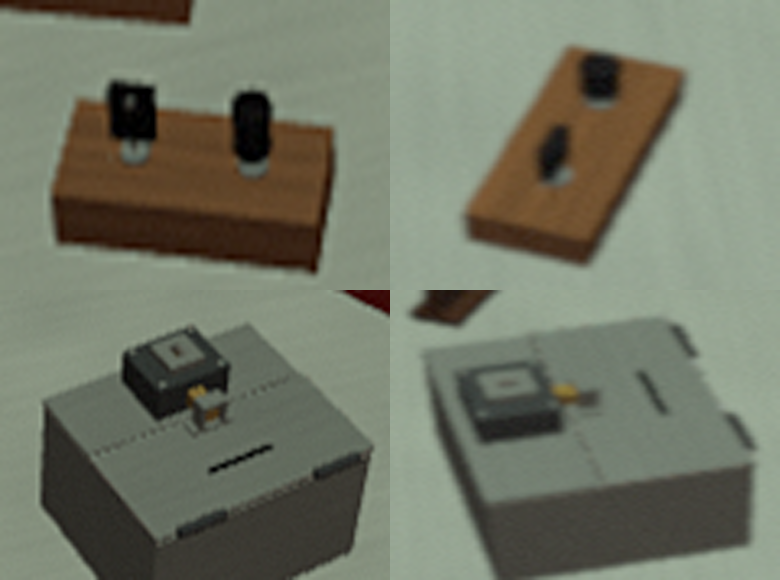

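```bash
cat > h.py <<'E'
import numpy as np, cv2
def ray(K,E,u,v):
    d=np.array([(u-K[0,2])/K[0,0],-(v-K[1,2])/K[1,1],-1.]); d=E[:3,:3]@d
    return E[:3,3].copy(), d/np.linalg.norm(d)
def tri(rs):
    A=0;b=0
    for o,d in rs:
        P=np.eye(3)-np.outer(d,d); A=A+P; b=b+P@o
    x=np.linalg.solve(A,b)
    return x,[np.linalg.norm((np.eye(3)-np.outer(d,d))@(x-o)) for o,d in rs]
def proj(K,E,p):
    q=E[:3,:3].T@(np.asarray(p)-E[:3,3]); return np.array([K[0,0]*q[0]/-q[2]+K[0,2], K[1,1]*-q[1]/-q[2]+K[1,2]])
def onz(K,E,u,v,z):
    o,d=ray(K,E,u,v); return o+d*(z-o[2])/d[2]
E
python3 - <<'E'
from h import *
from station import bot
cs={c:bot.read_camera(c) for c in ["scene","side"]}
S=cs["scene"];D=cs["side"]
f=lambda r,u,v: ray(r["intrinsics"],r["extrinsics"],u,v)
for n,a,b in [("bow",(247,223.5),(319.5,267)),("round",(271,226.5),(327.5,248.5)),("lock",(365,163),(290,155))]:
    print(n,tri([f(S,*a),f(D,*b)]))
# collars on z=0.037
g=lambda r,u,v,z: onz(r["intrinsics"],r["extrinsics"],u,v,z).round(4)
sc=80/390; sr=50/290
print("collars scene",g(S,220+134*sc,205+150*sr,.037),g(S,220+251*sc,205+168*sr,.037))
sc=70/390; sr=70/290
print("collars side",g(D,290+(553-390)*sc,230+175*sr,.037),g(D,290+(600-390)*sc,230+102*sr,.037))
# lock slot
print("slot scene",g(S,310+178*120/390,145+(350-290)*80/290,.16), "side",g(D,265+(508-390)*85/390,130+(383-290)*85/290,.16))
# box top corners scene z=.12
for u,v in [(42,402),(160,542),(373,450),(247,323)]: print("boxtop S",g(S,310+u*120/390,145+(v-290)*80/290,.12))
for u,v in [(423,350),(492,503),(757,463),(668,318)]: print("boxtop D",g(D,265+(u-390)*85/390,130+(v-290)*85/290,.12))
E
```

```text
bow (array([ 0.55579633, -0.2054706 ,  0.06751008]), [np.float64(0.0007579360718596676), np.float64(0.0007579360718596662)])
round (array([ 0.58672337, -0.14127039,  0.06604869]), [np.float64(0.0006521287362776193), np.float64(0.0006521287362774585)])
lock (array([0.49685568, 0.18869922, 0.16013567]), [np.float64(0.00561121652327274), np.float64(0.005611216523272753)])
collars scene [ 0.5544 -0.2053  0.037 ] [ 0.5889 -0.1419  0.037 ]
collars side [ 0.5552 -0.2033  0.037 ] [ 0.587  -0.1416  0.037 ]
slot scene [0.4963 0.1851 0.16  ] side [0.497  0.1851 0.16  ]
boxtop S [0.4763 0.0571 0.12  ]
boxtop S [0.6722 0.0943 0.12  ]
boxtop S [0.6305 0.3266 0.12  ]
boxtop S [0.4324 0.2929 0.12  ]
boxtop D [0.4329 0.2945 0.12  ]
boxtop D [0.4772 0.0583 0.12  ]
boxtop D [0.6701 0.0928 0.12  ]
boxtop D [0.63   0.3277 0.12  ]
```

>>> {"name": "step_arm", "arguments": {"increments": [[0.02, 0.03, 0, 0, 0, 3, -1], [0.042, 0.063, 0, 0, 0, 7, -1], [0.065, 0.097, 0, 0, 0, 11, -1], [0.088, 0.131, 0, 0, 0, 15, -1], [0.111, 0.165, 0, 0, 0, 19, -1], [0.134, 0.199, 0, 0, 0, 23, -1], [0.157, 0.233, 0, 0, 0, 27, -1], [0.18, 0.267, 0, 0, 0, 31, -1], [0.203, 0.301, 0, 0, 0, 35, -1], [0.223, 0.335, 0, 0, 0, 37.6, -1]]}}

```text
t: 1.83
eef_pos: [0.5068, -0.2762, 0.2317]
tool_rot: [0.0, 0.855, 0.519, 0.0]
contact_force: [1.4, -0.3, 0.4]
gripper_width: 0.999
```

>>> {"name": "step_arm", "arguments": {"increments": [[0.02, 0.03, -0.01, 0, 0, 0, -1], [0.037, 0.055, -0.02, 0, 0, 0, -1], [0.047, 0.068, -0.03, 0, 0, 0, -1], [0.05, 0.072, -0.03, 0, 0, 0, -1], [0.05, 0.072, -0.03, 0, 0, 0, -1]]}}

```text
t: 2.25
eef_pos: [0.5559, -0.2047, 0.201]
tool_rot: [-0.001, 0.855, 0.519, -0.0]
contact_force: [-0.4, -0.5, -0.3]
gripper_width: 1.0
```

```bash
python3 - <<'E'
from h import *
from station import bot
r=bot.read_camera("wrist"); cv2.imwrite("pics/w1.png",r["color"][:,:,::-1]); 
for th in ["key_bow","other_key_bow","key_collar"]:
        print(th,[(round(d["conf"],2),round(d["location"][0]*640,1),round(d["location"][1]*400,1)) for d in bot.place_of(th,"wrist")])
o=bot.get_obs(); print(o["t"],o["eef_pos"],o["tool_rot"],o["q"].round(2),o["contact_force"])
K,E=r["intrinsics"],r["extrinsics"]
np.savez("w1.npz",K=K,E=E)
print(E.round(3).tolist())
print("TCP",proj(K,E,o["eef_pos"]))
for p in [(.5555,-.205,.065),(.5555,-.205,.036),(.588,-.1417,.065),(.588,-.1417,.036)]: print(proj(K,E,p))
E
```

```text
key_bow [(0.68, 311.0, 196.5)]
other_key_bow [(0.59, 311.2, 116.1)]
key_collar []
2.45 [ 0.55481281 -0.20838488  0.20198153] [ 6.67477497e-04  8.56458494e-01  5.16215443e-01 -1.37946682e-04] [ 0.47  0.39 -0.28  1.77  0.13  1.   -0.34] [ 0.31156688  0.36007318 -0.2221385 ]
[[0.887, 0.44, 0.138, 0.591], [-0.461, 0.848, 0.262, -0.137], [-0.002, -0.296, 0.955, 0.344], [0.0, 0.0, 0.0, 1.0]]
TCP [317.7361218  269.77544688]
[316.1715463  194.65893138]
[316.19644798 187.30851191]
[315.78690445 117.51671778]
[315.84960351 116.86670105]
```

View pics/w1.png

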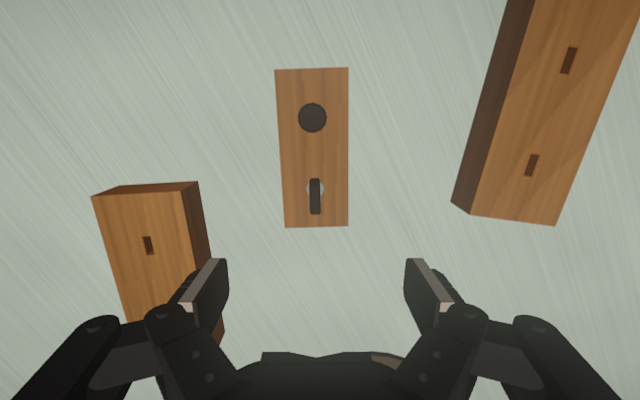

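```bash
python3 - <<'E'
from h import *
from station import bot
i=cv2.imread("pics/w1.png")[60:235,265:360]; cv2.imwrite("pics/z1.png",cv2.resize(i,None,fx=3.4,fy=3.4,interpolation=cv2.INTER_CUBIC))
P=[]
for k in range(4):
    r=bot.read_camera("wrist"); o=bot.get_obs(); P.append(o["eef_pos"]); q=o["tool_rot"]; print(o["t"],o["eef_pos"].round(4), np.degrees(2*np.arctan2(q[2],q[1])).round(2), r["extrinsics"][:3,3].round(4))
E
```

```text
2.5 [ 0.5549 -0.2082  0.202 ] 62.16 [ 0.5904 -0.1404  0.3447]
2.55 [ 0.5549 -0.2079  0.2019] 62.18 [ 0.5904 -0.1402  0.3447]
2.6 [ 0.5551 -0.2075  0.2018] 62.21 [ 0.5905 -0.1399  0.3446]
2.65 [ 0.5551 -0.2072  0.2017] 62.24 [ 0.5906 -0.1395  0.3446]
```

View pics/z1.png

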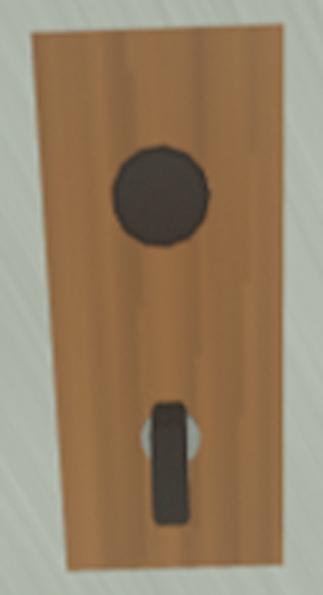

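```bash
python3 - <<'E'
from h import *
from station import bot
d=np.load("w1.npz");K,E=d["K"],d["E"]
g=lambda u,v,z: onz(K,E,265+u/3.4,60+v/3.4,z)
c=[g(*p,.036) for p in [(33,34),(282,25),(283,563),(68,570)]]
for p in c: print("c",p.round(4))
ctr=sum(c)/4; yax=(c[0]+c[1]-c[2]-c[3])[:2]; xs=(c[1]+c[2]-c[0]-c[3])[:2]
print(ctr, np.linalg.norm(yax)/2,np.linalg.norm(xs)/2, np.degrees(np.arctan2(-yax[0],yax[1])),np.degrees(np.arctan2(xs[1],xs[0])))
y=yax/np.linalg.norm(yax); print("key slots",ctr[:2]-.036*y,ctr[:2]+.036*y)
print("collar",g(171,437,.039),"round top",g(161,196,.083))
a=g(154,523,.082);b=g(187,523,.082); print("top edge",a,b,(a+b)/2, "centre",(a+b)[:2]/2+.014*y)
# key dir: left & right vertical edges of top face
for z in(.082,): 
  p=g(153,430,z),g(154,520,z),g(185,430,z),g(188,520,z); 
  for m in(0,2): v=(p[m]-p[m+1])[:2]; print("edge yaw",np.degrees(np.arctan2(-v[0],v[1])),np.linalg.norm(v))
E
```

```text
c [ 0.5732 -0.0863  0.036 ]
c [ 0.6353 -0.116   0.036 ]
c [ 0.5667 -0.2594  0.036 ]
c [ 0.5042 -0.2296  0.036 ]
[ 0.56984062 -0.172832    0.036     ] 0.158997467919359 0.06903807405327905 -25.63525105111905 -25.505484345400784
key slots [ 0.55426556 -0.20528839] [ 0.58541568 -0.1403756 ]
collar [ 0.55440973 -0.20506371  0.039     ] round top [ 0.58562583 -0.14015422  0.083     ]
top edge [ 0.54446646 -0.21455554  0.082     ] [ 0.55238266 -0.21866464  0.082     ] [ 0.54842456 -0.21661009  0.082     ] centre [ 0.55448153 -0.20398816]
edge yaw -27.181394857403273 0.024993371724278485
edge yaw -25.413927976651983 0.025007091804886365
```

>>> {"name": "step_arm", "arguments": {"increments": [[0, 0, -0.015, 0, 0, 2, 0.2], [-0.001, 0.001, -0.035, 0, 0, 2, 0.2], [-0.001, 0.001, -0.06, 0, 0, 2, 0.2], [-0.001, 0.001, -0.08, 0, 0, 2, 0.2], [-0.001, 0.001, -0.095, 0, 0, 2, 0.2], [-0.001, 0.001, -0.1, 0, 0, 2, 0.2], [-0.001, 0.001, -0.1, 0, 0, 2, 0.2], [-0.001, 0.001, -0.1, 0, 0, 2, 0.2]]}}

```text
t: 3.32
eef_pos: [0.5548, -0.2053, 0.1019]
tool_rot: [0.0, 0.847, 0.532, 0.0]
contact_force: [0.4, 0.9, 1.3]
gripper_width: 0.398
```

```bash
python3 - <<'E'
from h import *
from station import bot
r=bot.read_camera("wrist"); cv2.imwrite("pics/w2.png",r["color"][:,:,::-1]); o=bot.get_obs(); q=o["tool_rot"]; print(o["t"],o["eef_pos"].round(4), np.degrees(2*np.arctan2(q[2],q[1])).round(2),o["gripper_width"])
print(proj(r["intrinsics"],r["extrinsics"],o["eef_pos"]))
E
```

```text
3.3667 [ 0.5553 -0.2054  0.1024] 64.32 0.4024084862561246
[317.0336208 262.738989 ]
```

View pics/w2.png

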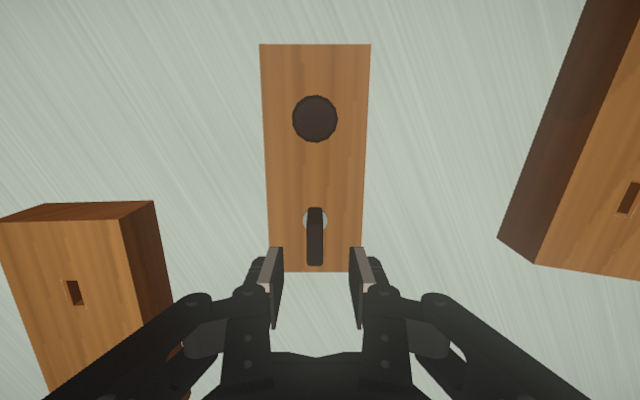

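>>> {"name": "step_arm", "arguments": {"increments": [[0, 0, -0.012, 0, 0, 0, 0.2], [-0.001, 0, -0.03, 0, 0, 0, 0.2], [-0.001, 0, -0.045, 0, 0, 0, 0.2], [-0.001, 0, -0.053, 0, 0, 0, 0.2], [-0.001, 0, -0.056, 0, 0, 0, 0.2], [-0.001, 0, -0.056, 0, 0, 0, 0.2]]}}

```text
t: 3.87
eef_pos: [0.5533, -0.205, 0.0449]
tool_rot: [-0.0, 0.846, 0.532, -0.0]
contact_force: [-1.3, -0.3, 0.3]
gripper_width: 0.401
```

>>> {"name": "step_arm", "arguments": {"increments": [[0, 0, 0, 0, 0, 0, 0.6], [0, 0, 0, 0, 0, 0, 0.75], [0, 0, 0, 0, 0, 0, 0.85], [0, 0, 0, 0, 0, 0, 1], [0, 0, 0, 0, 0, 0, 1], [0, 0, 0, 0, 0, 0, 1]], "force": 90}}

```text
t: 4.37
eef_pos: [0.5544, -0.2053, 0.0463]
tool_rot: [0.001, 0.846, 0.532, 0.001]
contact_force: [-0.7, -0.7, 6.0]
gripper_width: 0.108
```

>>> {"name": "step_arm", "arguments": {"increments": [[0, 0, 0.008, 0, 0, 0, 1], [0, 0, 0.02, 0, 0, 0, 1], [0, 0, 0.035, 0, 0, 0, 1], [0, 0, 0.06, 0, 0, 0, 1], [0, 0, 0.09, 0, 0, 0, 1], [0, 0, 0.125, 0, 0, 0, 1], [0, 0, 0.16, 0, 0, 0, 1], [0, 0, 0.19, 0, 0, 0, 1], [0, 0, 0.204, 0, 0, 0, 1], [0, 0, 0.204, 0, 0, 0, 1]]}}

```text
t: 5.2
eef_pos: [0.5554, -0.2054, 0.2546]
tool_rot: [0.003, 0.846, 0.532, 0.003]
contact_force: [-0.3, 0.0, 0.5]
gripper_width: 0.106
```

```bash
python3 - <<'E'
from h import *
from station import bot
o=bot.get_obs(); q=o["tool_rot"]; print(o["t"],o["eef_pos"].round(4), np.degrees(2*np.arctan2(q[2],q[1])).round(2),o["gripper_width"],o["contact_force"],o["q"].round(2))
R=[]
for c in["scene","side"]:
    r=bot.read_camera(c); p=o["eef_pos"]+[0,0,-.01]; u=proj(r["intrinsics"],r["extrinsics"],p); print(c,u); u=u.astype(int)
    i=np.ascontiguousarray(r["color"][u[1]-40:u[1]+40,u[0]-40:u[0]+40,::-1]); R.append(cv2.resize(i,(390,390),interpolation=cv2.INTER_CUBIC))
cv2.imwrite("pics/z2.png",np.hstack(R))
E
```

```text
5.2 [ 0.5554 -0.2054  0.2546] 64.33 0.10621235019812396 [-0.2586024   0.03792717  0.5350771 ] [ 0.48  0.33 -0.3   1.72  0.11  1.09 -0.3 ]
scene [242.34087654 175.73064841]
side [318.24828417 226.8950671 ]
```

View pics/z2.png

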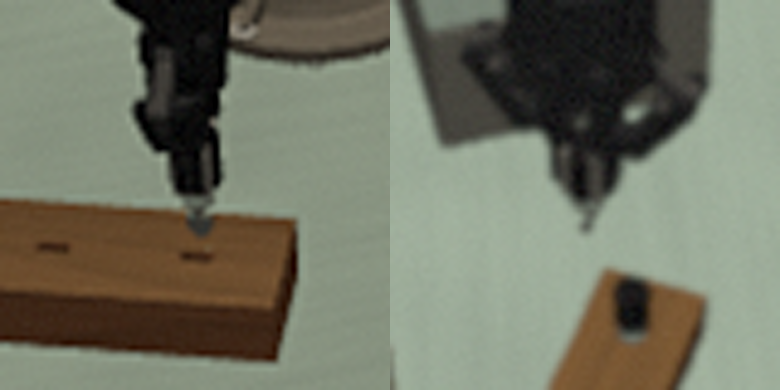

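>>> {"name": "step_arm", "arguments": {"increments": [[-0.002, 0.01, 0.003, 0, 0, 4, 1], [-0.005, 0.027, 0.008, 0, 0, 10, 1], [-0.008, 0.047, 0.013, 0, 0, 17, 1], [-0.011, 0.07, 0.018, 0, 0, 24, 1], [-0.014, 0.093, 0.02, 0, 0, 31, 1], [-0.017, 0.116, 0.02, 0, 0, 38, 1], [-0.02, 0.139, 0.02, 0, 0, 45, 1], [-0.024, 0.162, 0.02, 0, 0, 52, 1], [-0.028, 0.185, 0.02, 0, 0, 59, 1], [-0.032, 0.208, 0.02, 0, 0, 66, 1]]}}

```text
t: 6.13
eef_pos: [0.5199, 0.0038, 0.2676]
tool_rot: [-0.002, 0.417, 0.909, -0.001]
contact_force: [0.3, -0.3, -0.2]
gripper_width: 0.104
```

>>> {"name": "step_arm", "arguments": {"increments": [[-0.004, 0.023, 0, 0, 0, 7, 1], [-0.008, 0.046, 0, 0, 0, 14, 1], [-0.012, 0.069, 0, 0, 0, 21, 1], [-0.016, 0.092, 0, 0, 0, 28, 1], [-0.02, 0.115, 0, 0, 0, 35, 1], [-0.023, 0.138, 0, 0, 0, 42, 1], [-0.025, 0.158, 0, 0, 0, 49, 1], [-0.027, 0.173, 0, 0, 0, 55, 1], [-0.027, 0.181, 0, 0, 0, 59, 1], [-0.027, 0.183, 0, 0, 0, 60.2, 1]]}}

```text
t: 6.97
eef_pos: [0.493, 0.1874, 0.2679]
tool_rot: [-0.002, -0.095, 0.995, 0.0]
contact_force: [0.6, -0.7, -0.4]
gripper_width: 0.103
```

>>> {"name": "step_arm", "arguments": {"increments": [[0, 0, 0, 0, 0, 0, 1], [0, 0, 0, 0, 0, 0, 1], [0, 0, 0, 0, 0, 0, 1], [0, 0, 0, 0, 0, 0, 1]]}}

```text
t: 7.3
eef_pos: [0.4946, 0.1849, 0.269]
tool_rot: [-0.0, -0.091, 0.996, -0.0]
contact_force: [-0.6, -0.4, -0.6]
gripper_width: 0.102
```

```bash
cat > look.py <<'E'
from h import *
from station import bot
import sys
n=sys.argv[1]
r=bot.read_camera("wrist"); cv2.imwrite(f"pics/{n}.png",r["color"][:,:,::-1]); o=bot.get_obs(); q=o["tool_rot"]
np.savez(n+".npz",K=r["intrinsics"],E=r["extrinsics"],p=o["eef_pos"],q=q)
from scipy.spatial.transform import Rotation as R
M=R.from_quat(np.roll(q,-1)).as_matrix()
print(o["t"],o["eef_pos"].round(4),"jaw",np.degrees(np.arctan2(M[1,1],M[0,1])).round(2),"z",M[:,2].round(4),o["gripper_width"],o["contact_force"].round(1),o["q"].round(2))
for d in (0,-.01,-.036): print(proj(r["intrinsics"],r["extrinsics"],o["eef_pos"]-d*M[:,2]))
if len(sys.argv)>2:
  for c in("wrist",):print([(round(d["conf"],2),round(d["location"][0]*640,1),round(d["location"][1]*400,1)) for d in bot.place_of("lock_face",c)])
E
python3 look.py w3 1
```

```text
7.35 [0.4946 0.1851 0.2691] jaw 100.42 z [-2.e-04 -5.e-04 -1.e+00] 0.10178361244488196 [-0.6 -1.5  0. ] [ 0.23  0.31 -0.85  1.82  0.25  1.13  1.05]
[314.61719054 261.06784154]
[314.65410963 252.50318166]
[314.73302906 234.19508931]
[(0.67, 315.3, 200.3)]
```

View pics/w3.png

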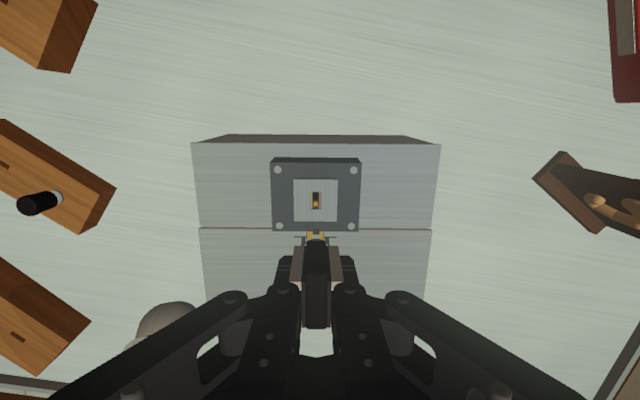

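```bash
python3 - <<'E'
import cv2
i=cv2.imread("pics/w3.png")[145:285,260:375]; cv2.imwrite("pics/z3.png",cv2.resize(i,None,fx=4.2,fy=4.2,interpolation=cv2.INTER_CUBIC))
E
```

```text
(no output)
```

View pics/z3.png

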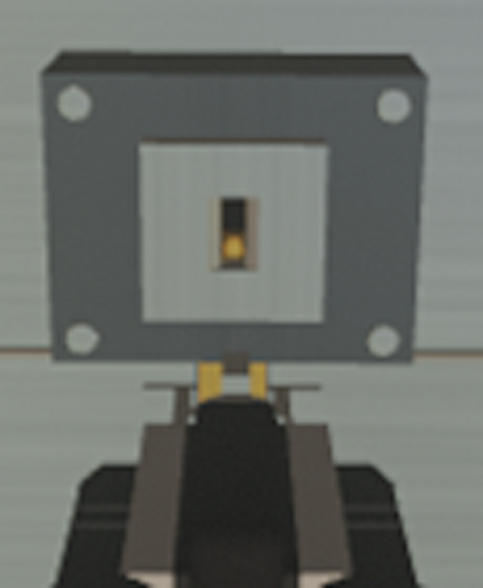

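```bash
python3 - <<'E'
from h import *
d=np.load("w3.npz");K,E,p=d["K"],d["E"],d["p"]
g=lambda u,v,z=.16: onz(K,E,260+u/4.2,145+v/4.2,z)
c=[g(*q) for q in [(140,143),(328,143),(324,321),(143,321)]]
ctr=sum(c)/4; X=(c[3]+c[2]-c[0]-c[1])[:2]; Y=(c[0]+c[3]-c[1]-c[2])[:2]
print(ctr,np.linalg.norm(X)/2,np.linalg.norm(Y)/2,np.degrees(np.arctan2(X[1],X[0])),np.degrees(np.arctan2(-Y[0],Y[1])))
print("slot c",(g(235,197)+g(235,268))/2, g(235,197),g(235,268))
c=[g(*q,.152) for q in [(42,76),(427,76),(412,362),(53,360)]]
X=(c[3]+c[2]-c[0]-c[1])[:2]; Y=(c[0]+c[3]-c[1]-c[2])[:2];print("case",sum(c)/4,np.linalg.norm(X)/2,np.linalg.norm(Y)/2,np.degrees(np.arctan2(X[1],X[0])),np.degrees(np.arctan2(-Y[0],Y[1])))
# tip
print("tip",g(235,363,p[2]-.036),p)
E
```

```text
[0.49400391 0.18561109 0.16      ] 0.038579170760233227 0.03830870286363776 10.272176513596554 -169.5864842923294
slot c [0.49371506 0.18582101 0.16      ] [0.48614955 0.18442658 0.16      ] [0.50128058 0.18721545 0.16      ]
case [0.49407108 0.18558048 0.152     ] 0.06335971477008878 0.07942559953706378 10.045500719194562 -169.75772260479368
tip [0.49258401 0.18548494 0.23314519] [0.49461306 0.18508038 0.26914519]
```

>>> {"name": "step_arm", "arguments": {"increments": [[0, 0, -0.01, 0, 0, 0, 1], [0.001, 0, -0.025, 0, 0, 0, 1], [0.001, 0, -0.042, 0, 0, 0, 1], [0.001, 0, -0.056, 0, 0, 0, 1], [0.001, 0, -0.065, 0, 0, 0, 1], [0.001, 0, -0.067, 0, 0, 0, 1], [0.001, 0, -0.067, 0, 0, 0, 1], [0.001, 0, -0.067, 0, 0, 0, 1]]}}

```text
t: 8.07
eef_pos: [0.4958, 0.1862, 0.2028]
tool_rot: [0.0, -0.092, 0.996, 0.0]
contact_force: [-0.0, 0.1, -0.4]
gripper_width: 0.109
```

```bash
python3 look.py w4; python3 - <<'E'
from h import *
from station import bot
i=cv2.imread("pics/w4.png")[130:280,250:380]; W=cv2.resize(i,(338,390),interpolation=cv2.INTER_CUBIC)
p=bot.get_obs()["eef_pos"]
R=[]
for c in["scene","side"]:
    r=bot.read_camera(c); cv2.imwrite(f"pics/{c}4.png",r["color"][:,:,::-1]); u=proj(r["intrinsics"],r["extrinsics"],p-[0,0,.036]); print(c,u); u=u.astype(int)
    i=np.ascontiguousarray(r["color"][u[1]-24:u[1]+24,u[0]-14:u[0]+14,::-1]); R.append(cv2.resize(i,(228,390),interpolation=cv2.INTER_CUBIC))
cv2.imwrite("pics/z4.png",np.hstack([W]+R))
E
```

```text
8.1167 [0.496  0.1863 0.2031] jaw 100.53 z [ 1.2e-03  6.0e-04 -1.0e+00] 0.10544343708425985 [-0.1  0.4 -1. ] [ 0.19  0.38 -0.82  1.89  0.33  1.01  0.98]
[314.37953662 261.48185626]
[314.42900129 252.89385111]
[314.53472153 234.53881022]
scene [365.27921491 159.56680608]
side [290.27235292 155.44474623]
```

View pics/z4.png

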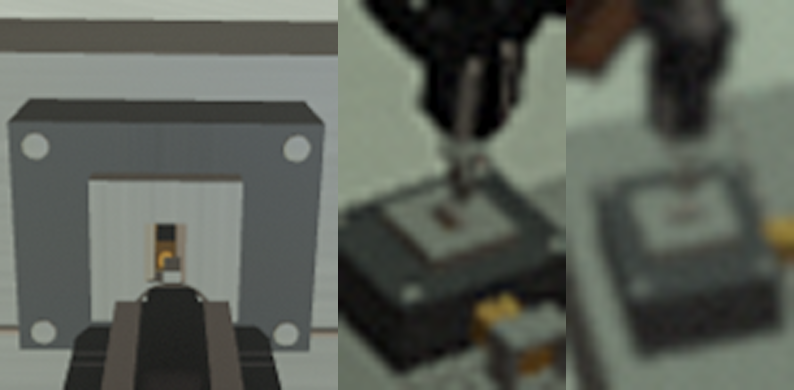

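```bash
python3 - <<'E'
import cv2
i=cv2.imread("pics/w4.png")[195:255,280:350]; cv2.imwrite("pics/z5.png",cv2.resize(i,None,fx=9,fy=9,interpolation=cv2.INTER_CUBIC))
E
```

```text
(no output)
```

View pics/z5.png

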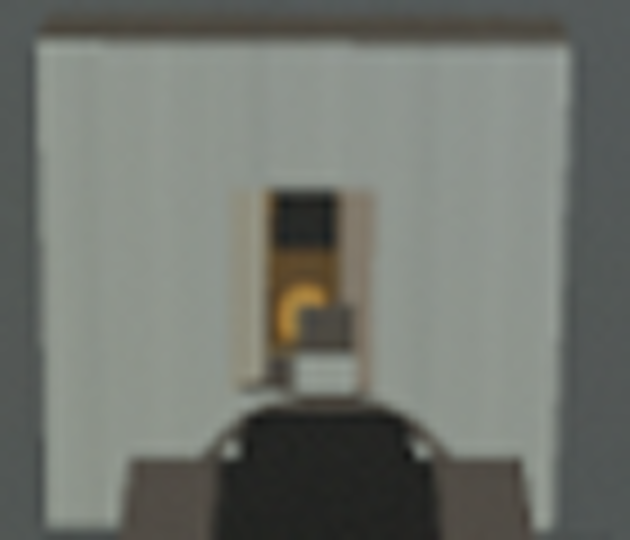

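```bash
python3 - <<'E'
from h import *
d=np.load("w4.npz");K,E,p=d["K"],d["E"],d["p"]
g=lambda u,v,z=.16: onz(K,E,280+u/9,195+v/9,z)
a=np.radians(10.3); X=np.array([np.cos(a),np.sin(a),0]); Y=np.array([-X[1],X[0],0])
f=lambda q:((q-p)@X*1e3,(q-p)@Y*1e3)
print("TCP",p)
print("slot in lock axes rel TCP (mm): ends",f(g(304,188)),f(g(304,390)),"plate corners",[f(g(*q)) for q in [(36,42),(572,42),(550,525),(45,528)]])
print("blade bottom corner",f(g(327,302,p[2]-.029)),"shoulder",f(g(327,352,p[2]-.02)))
d=np.load("w3.npz");K,E,p=d["K"],d["E"],d["p"]
g=lambda u,v,z=.16: onz(K,E,260+u/4.2,145+v/4.2,z)
print("w3 blade bottom corner",f(g(235,353,p[2]-.029)),"shoulder",f(g(235,374,p[2]-.02)), "slot",f(g(235,197)),f(g(235,268)))
E
```

```text
TCP [0.49599181 0.18628809 0.20305985]
slot in lock axes rel TCP (mm): ends (np.float64(-10.11008460493656), np.float64(-0.5319995253560985)) (np.float64(5.81803982324434), np.float64(-0.4876089436770329)) plate corners [(np.float64(-21.081807789418207), np.float64(-19.678846213241286)), (np.float64(-21.241718995440955), np.float64(18.561897794344507)), (np.float64(16.83054876594698), np.float64(18.130411813219247)), (np.float64(17.22326357428267), np.float64(-20.02372610387625))]
blade bottom corner (np.float64(-6.913676994305191), np.float64(1.1012637042297904)) shoulder (np.float64(-7.074091368081418), np.float64(1.066630752634643))
w3 blade bottom corner (np.float64(-6.398364222751516), np.float64(0.7376438341042241)) shoulder (np.float64(-6.908074530249787), np.float64(0.7209293791463262)) slot (np.float64(-8.4440224273048), np.float64(0.8700240867760574)) (np.float64(6.941824914392691), np.float64(0.9084904152275308))
```

>>> {"name": "step_arm", "arguments": {"increments": [[-0.0017, -0.0019, 0, 0, 0, 0, 1], [-0.0017, -0.0019, 0, 0, 0, 0, 1], [-0.0017, -0.0019, -0.005, 0, 0, 0, 1], [-0.0017, -0.0019, -0.01, 0, 0, 0, 1], [-0.0017, -0.0019, -0.014, 0, 0, 0, 1], [-0.0017, -0.0019, -0.017, 0, 0, 0, 1], [-0.0017, -0.0019, -0.017, 0, 0, 0, 1], [-0.0017, -0.0019, -0.017, 0, 0, 0, 1]]}}

```text
t: 8.88
eef_pos: [0.4936, 0.184, 0.185]
tool_rot: [-0.0, -0.092, 0.996, 0.0]
contact_force: [-0.3, -0.5, -1.0]
gripper_width: 0.108
```

```bash
python3 look.py w5; python3 - <<'E'
import cv2
i=cv2.imread("pics/w5.png")[185:265,275:355]; cv2.imwrite("pics/z6.png",cv2.resize(i,None,fx=7,fy=7,interpolation=cv2.INTER_CUBIC))
E
```

```text
8.9333 [0.4938 0.1841 0.1852] jaw 100.55 z [-2.e-04  1.e-04 -1.e+00] 0.10769435183322462 [-0.2 -0.2 -0.7] [ 0.18  0.4  -0.81  1.91  0.35  0.98  0.97]
[314.44554675 261.43328816]
[314.49231675 252.84770849]
[314.59228222 234.49702074]
```

View pics/z6.png

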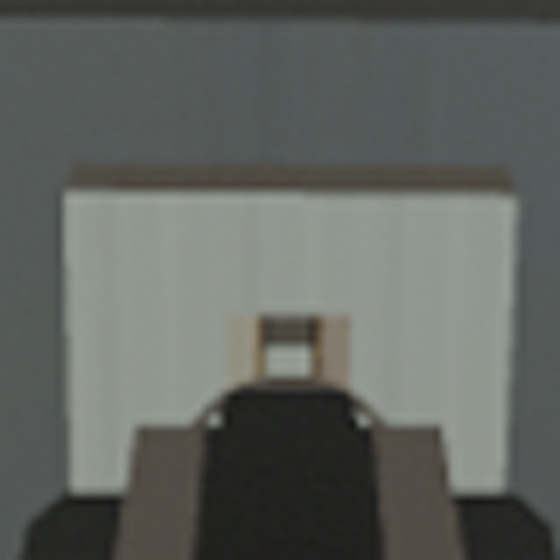

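>>> {"name": "step_arm", "arguments": {"increments": [[0, 0, -0.002, 0, 0, 0, 1], [0, 0, -0.004, 0, 0, 0, 1], [0, 0, -0.006, 0, 0, 0, 1], [0, 0, -0.007, 0, 0, 0, 1], [0, 0, -0.007, 0, 0, 0, 1]]}}

```text
t: 9.35
eef_pos: [0.4936, 0.1841, 0.179]
tool_rot: [-0.0, -0.092, 0.996, -0.0]
contact_force: [-4.4, -1.9, 8.4]
gripper_width: 0.104
```

>>> {"name": "step_arm", "arguments": {"increments": [[0.0015, 0.0003, -0.0005, 0, 0, 0, 1], [0.0015, 0.0003, -0.0005, 0, 0, 0, 1], [-0.0015, -0.0003, -0.001, 0, 0, 0, 1], [-0.0015, -0.0003, -0.001, 0, 0, 0, 1], [0.0015, 0.0003, -0.0015, 0, 0, 0, 1], [0.0015, 0.0003, -0.0015, 0, 0, 0, 1], [-0.0015, -0.0003, -0.002, 0, 0, 0, 1], [-0.0015, -0.0003, -0.002, 0, 0, 0, 1], [0, 0, -0.002, 0, 0, 0, 1], [0, 0, -0.002, 0, 0, 0, 1]]}}

```text
t: 10.18
eef_pos: [0.4939, 0.1839, 0.1761]
tool_rot: [-0.0, -0.092, 0.996, -0.0]
contact_force: [0.0, 0.1, -0.2]
gripper_width: 0.103
```

>>> {"name": "step_arm", "arguments": {"increments": [[0, 0, -0.002, 0, 0, 0, 1], [0, 0, -0.003, 0, 0, 0, 1], [0, 0, -0.003, 0, 0, 0, 1]]}}

```text
t: 10.43
eef_pos: [0.4942, 0.1842, 0.1734]
tool_rot: [0.0, -0.092, 0.996, 0.0]
contact_force: [1.3, 0.2, 1.2]
gripper_width: 0.104
```

>>> {"name": "step_arm", "arguments": {"increments": [[0.0015, 0.0003, -0.001, 0, 0, 0, 1], [0.0015, 0.0003, -0.0015, 0, 0, 0, 1], [-0.0015, -0.0003, -0.002, 0, 0, 0, 1], [-0.0015, -0.0003, -0.002, 0, 0, 0, 1], [0.0015, 0.0003, -0.0025, 0, 0, 0, 1], [0.0015, 0.0003, -0.0025, 0, 0, 0, 1], [-0.0015, -0.0003, -0.003, 0, 0, 0, 1], [-0.0015, -0.0003, -0.003, 0, 0, 0, 1], [0, 0, -0.003, 0, 0, 0, 1], [0, 0, -0.003, 0, 0, 0, 1]]}}

```text
t: 11.27
eef_pos: [0.4939, 0.184, 0.1703]
tool_rot: [-0.0, -0.092, 0.996, -0.0]
contact_force: [0.8, 0.4, 2.2]
gripper_width: 0.103
```

>>> {"name": "step_arm", "arguments": {"increments": [[0.0015, 0.0003, -0.001, 0, 0, 0, 1], [0.0015, 0.0003, -0.0015, 0, 0, 0, 1], [-0.0015, -0.0003, -0.0015, 0, 0, 0, 1], [-0.0015, -0.0003, -0.0015, 0, 0, 0, 1], [0.0015, 0.0003, -0.002, 0, 0, 0, 1], [0.0015, 0.0003, -0.002, 0, 0, 0, 1], [-0.0015, -0.0003, -0.002, 0, 0, 0, 1], [-0.0015, -0.0003, -0.002, 0, 0, 0, 1], [0, 0, -0.002, 0, 0, 0, 1], [0, 0, -0.002, 0, 0, 0, 1]]}}

```text
t: 12.1
eef_pos: [0.494, 0.1842, 0.1701]
tool_rot: [0.0, -0.092, 0.996, -0.001]
contact_force: [-4.3, -2.8, 20.6]
gripper_width: 0.105
```

```bash
python3 look.py w6; python3 - <<'E'
from h import *
from station import bot
i=cv2.imread("pics/w6.png")[165:265,265:365]; W=cv2.resize(i,(390,390),interpolation=cv2.INTER_CUBIC)
p=bot.get_obs()["eef_pos"]
R=[]
for c in["scene","side"]:
    r=bot.read_camera(c); u=proj(r["intrinsics"],r["extrinsics"],p-[0,0,.01]).astype(int)
    i=np.ascontiguousarray(r["color"][u[1]-20:u[1]+20,u[0]-10:u[0]+11,::-1]); R.append(cv2.resize(i,(205,390),interpolation=cv2.INTER_CUBIC))
cv2.imwrite("pics/z7.png",np.hstack([W]+R))
E
```

```text
12.15 [0.494  0.1842 0.1702] jaw 100.53 z [ 8.0e-04 -1.2e-03 -1.0e+00] 0.10650513023654154 [-4.3 -4.  19.3] [ 0.17  0.42 -0.8   1.93  0.37  0.95  0.95]
[314.36403162 260.88193201]
[314.41420616 252.3301701 ]
[314.52147136 234.04785871]
```

View pics/z7.png

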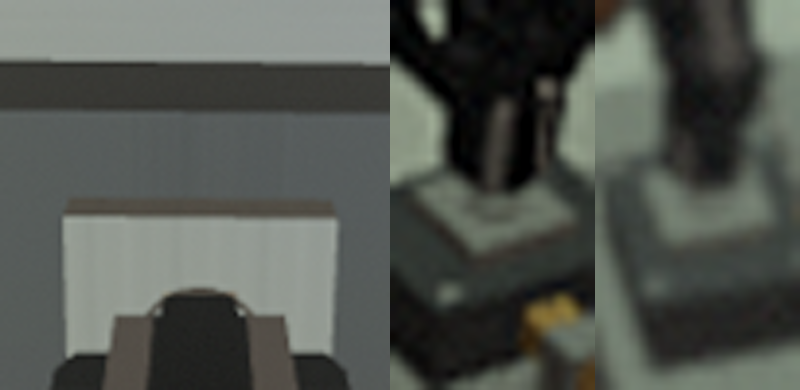

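>>> {"name": "step_arm", "arguments": {"increments": [[0, 0, 0.0008, 0, 0, 0, 1], [0, 0, 0.0008, 0, 0, -4, 1], [0, 0, 0.0008, 0, 0, -9, 1], [0, 0, 0.0008, 0, 0, -14, 1], [0, 0, 0.0008, 0, 0, -19, 1], [0, 0, 0.0008, 0, 0, -24, 1], [0, 0, 0.0008, 0, 0, -29, 1], [0, 0, 0.0008, 0, 0, -34, 1], [0, 0, 0.0008, 0, 0, -38, 1], [0, 0, 0.0008, 0, 0, -40, 1]]}}

```text
t: 13.08
eef_pos: [0.4942, 0.1841, 0.1703]
tool_rot: [0.001, 0.256, 0.967, -0.0]
contact_force: [-1.6, -2.0, 10.9]
gripper_width: 0.104
```

```bash
python3 look.py w7; python3 -c "
from station import bot
print(bot.get_obs()['torque'])"
```

```text
13.1333 [0.4942 0.1841 0.1703] jaw 60.3 z [ 1.2e-03 -6.0e-04 -1.0e+00] 0.10550556308490433 [-0.1 -1.7 10.2] [ 0.06  0.38 -0.65  1.93  0.29  0.92  0.32]
[314.44407161 261.83995618]
[314.49478488 253.25640889]
[314.60320427 234.90572786]
[-0.36112024  0.13919663  0.10398423]
```

View pics/w7.png

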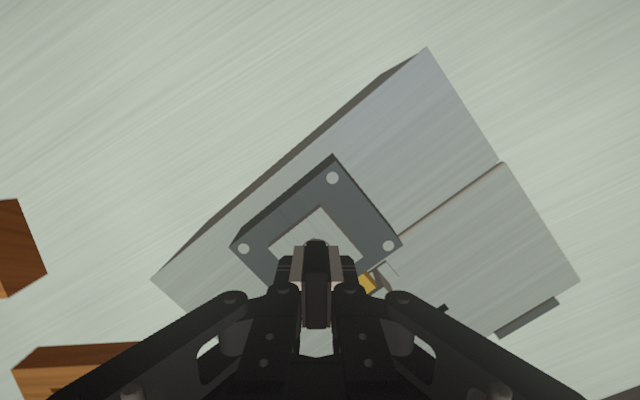

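>>> {"name": "step_arm", "arguments": {"increments": [[0, 0, 0, 0, 0, -4, 1], [0, 0, 0, 0, 0, -9, 1], [0, 0, 0, 0, 0, -14, 1], [0, 0, 0, 0, 0, -20, 1], [0, 0, 0, 0, 0, -26, 1], [0, 0, 0, 0, 0, -32, 1], [0, 0, 0, 0, 0, -38, 1], [0, 0, 0, 0, 0, -44, 1], [0, 0, 0, 0, 0, -48, 1], [0, 0, 0, 0, 0, -51, 1]]}}

```text
t: 13.97
eef_pos: [0.494, 0.1839, 0.1702]
tool_rot: [0.001, 0.647, 0.762, -0.0]
contact_force: [-0.8, -1.2, 11.5]
gripper_width: 0.107
```

>>> {"name": "step_arm", "arguments": {"increments": [[0, 0, 0, 0, 0, -1, 1], [0, 0, 0, 0, 0, -1.5, 1], [0, 0, 0, 0, 0, -1.5, 1], [0, 0, 0, 0, 0, -1.5, 1]]}}

```text
t: 14.3
eef_pos: [0.494, 0.1839, 0.1702]
tool_rot: [0.0, 0.656, 0.755, -0.0]
contact_force: [-1.4, -2.1, 11.2]
gripper_width: 0.108
```

```bash
python3 look.py w8; python3 - <<'E'
from h import *
from station import bot
o=bot.get_obs();p=o["eef_pos"];print(o["torque"])
i=cv2.imread("pics/w8.png"); W=cv2.resize(i,(400,250)); Z=cv2.resize(i[190:290,265:425],(400,250),interpolation=cv2.INTER_CUBIC)
R=[]
for c in["scene","side"]:
    r=bot.read_camera(c); u=proj(r["intrinsics"],r["extrinsics"],p-[0,0,.02]).astype(int)
    i=np.ascontiguousarray(r["color"][u[1]-20:u[1]+30,u[0]-30:u[0]+50,::-1]); R.append(cv2.resize(i,(400,250),interpolation=cv2.INTER_CUBIC))
cv2.imwrite("pics/z8.png",np.vstack([np.hstack([W,Z]),np.hstack(R)]))
E
```

```text
14.35 [0.494  0.1839 0.1702] jaw 8.04 z [ 7.e-04 -7.e-04 -1.e+00] 0.10715540626937117 [-1.5 -1.7 11. ] [-0.09  0.34 -0.46  1.94  0.2   0.9  -0.51]
[315.43043448 262.6480211 ]
[315.44996532 254.03563382]
[315.4917213  235.62278152]
[-0.5258628   0.27806282  0.12792613]
```

View pics/z8.png

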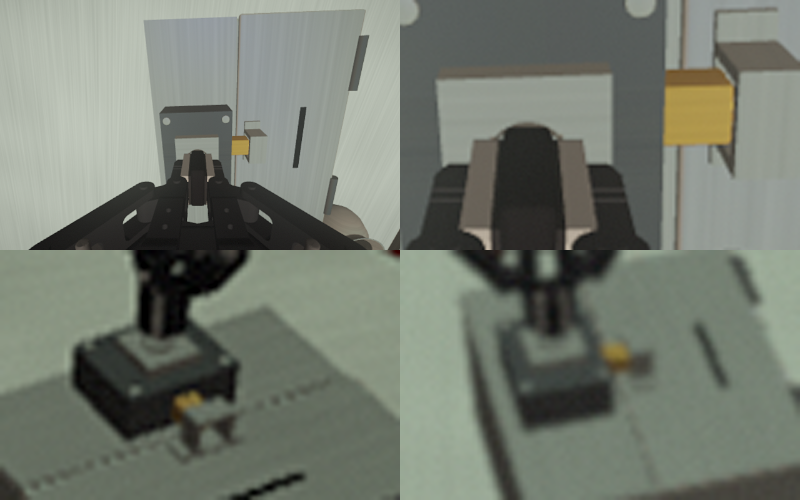

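>>> {"name": "step_arm", "arguments": {"increments": [[0, 0, 0, 0, 0, -1, 1], [0, 0, 0, 0, 0, -2, 1], [0, 0, 0, 0, 0, -2, 1], [0, 0, 0, 0, 0, -2, 1], [0, 0, 0, 0, 0, -2, 1], [0, 0, 0, 0, 0, -2, 1]]}}

```text
t: 14.95
eef_pos: [0.494, 0.1839, 0.1702]
tool_rot: [0.0, 0.669, 0.743, -0.0]
contact_force: [-1.2, -1.8, 12.1]
gripper_width: 0.1
```

```bash
python3 look.py w9; python3 - <<'E'
from h import *
from station import bot
o=bot.get_obs();print(o["torque"])
a=[cv2.imread(f"pics/w{k}.png")[190:290,265:425] for k in (8,9)]
s=[cv2.imread("pics/scene4.png")[140:200,335:415], bot.read_camera("scene")["color"][140:200,335:415,::-1]]
cv2.imwrite("pics/z9.png",np.vstack([np.hstack([cv2.resize(x,(400,250),interpolation=cv2.INTER_CUBIC) for x in a]),np.hstack([cv2.resize(np.ascontiguousarray(x),(400,300),interpolation=cv2.INTER_CUBIC) for x in s])]))
E
```

```text
15.0 [0.4941 0.1839 0.1702] jaw 6.03 z [ 7.e-04 -6.e-04 -1.e+00] 0.09946825777338623 [-0.  -2.3 12. ] [-0.1   0.34 -0.46  1.94  0.19  0.9  -0.55]
[315.53828301 262.67380993]
[315.55402169 254.05985108]
[315.58767008 235.64371314]
[-0.52686751  0.23987702  0.0946994 ]
```

View pics/z9.png

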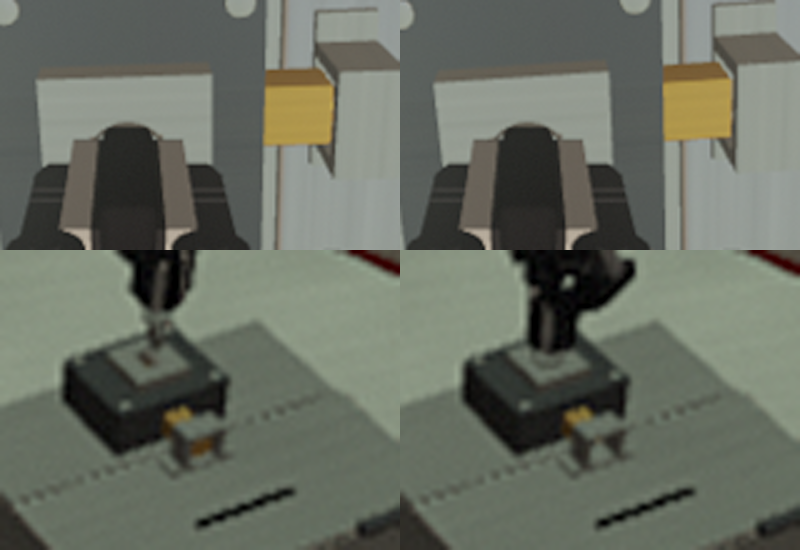

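>>> {"name": "step_arm", "arguments": {"increments": [[0, 0, 0, 0, 0, -1, 1], [0, 0, 0, 0, 0, -2, 1], [0, 0, 0, 0, 0, -2, 1], [0, 0, 0, 0, 0, -2, 1], [0, 0, 0, 0, 0, -2, 1]]}}

```text
t: 15.47
eef_pos: [0.494, 0.1839, 0.1702]
tool_rot: [0.0, 0.682, 0.732, -0.0]
contact_force: [-1.4, -2.5, 11.7]
gripper_width: 0.1
```

```bash
python3 look.py w10; python3 - <<'E'
from h import *
from station import bot
for k in range(5):
    bot.read_camera("side"); o=bot.get_obs();print(o["torque"].round(3),o["contact_force"].round(1))
r=bot.read_camera("wrist"); i=r["color"][180:300,255:435,::-1]
cv2.imwrite("pics/z10.png",cv2.resize(np.ascontiguousarray(i),(792,528),interpolation=cv2.INTER_CUBIC))
E
```

```text
15.5167 [0.494  0.1839 0.1702] jaw 4.04 z [ 6.e-04 -6.e-04 -1.e+00] 0.10320730964584571 [-1.3 -1.  10.5] [-0.1   0.34 -0.45  1.94  0.19  0.89 -0.58]
[315.52684102 262.58776956]
[315.54347663 253.9783855 ]
[315.57904275 235.57193691]
[-0.555  0.243  0.156] [-2.2 -1.6 11. ]
[-0.481  0.229  0.101] [-1.7 -2.6 12.3]
[-0.471  0.238  0.137] [-0.8 -2.3 10.9]
[-0.424  0.262  0.118] [-0.8 -2.8 11.5]
[-0.486  0.29   0.111] [-2.  -1.5 13. ]
```

View pics/z10.png

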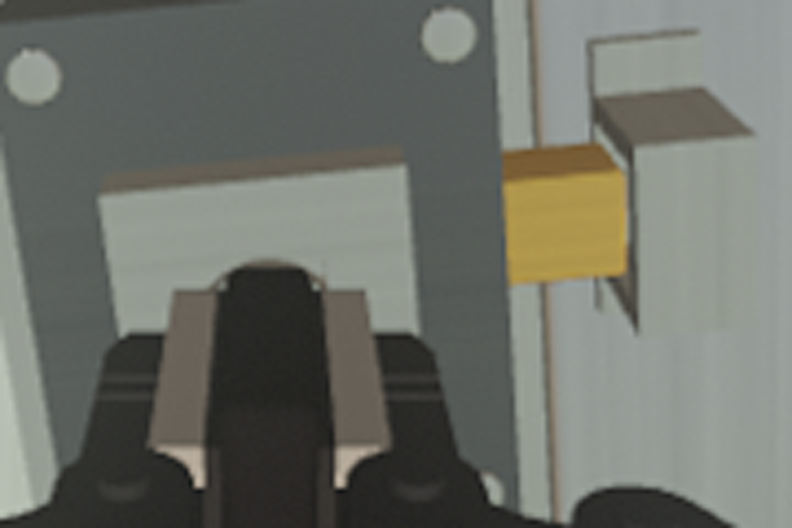

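```bash
python3 - <<'E'
from station import bot
o=bot.get_obs();print(o["t"],o["eef_pos"],o["gripper_width"],o["contact_force"]);print(bot.hand_in())
E
```

```text
15.8167 [0.494022   0.18385883 0.17021096] 0.1071652489079101 [-0.91710998 -2.0029006  11.90515598]
the job is handed in; nothing more can be done
None
```

The flat-headed key is fully in the lock and turned clockwise. The gripper was still holding it, pressing down with about 12 N, when I handed the job in at 15.8 s.

- **Insertion:** I worked it past both pins by wiggling it about 1.5 mm each way along the slot, with at most about 20 N of push at the readings between moves. The tool stopped at z = 0.170 m under load, which is where the collar should meet the lock face.
- **Turn:** The gripper turned about 96.5°, a little past the 92° asked for. In the last pictures the brass bolt is clear of the keeper.
- **Not fully confirmed:** I had no direct reading of the plug's angle, and the collar contact is judged from height and force. The torque stayed at about 0.12 N m over the last few degrees and never rose sharply, so the stop itself wasn't felt. The bolt no longer moved over those degrees, though, and the angle less the key's play is past the stop.
- **Disagreement:** The wrist camera placed the lock about 3 mm from where the scene and side cameras did. I went by the wrist view of blade and slot together, and the key went in without contact until the first pin.
- **Everything else:** I didn't touch the round-headed key or the bystanders, though I took no final full-scene picture to check them.

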